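Refit the press handle and wind the press shut

TASK

The red handle of the bench press has come off: push it fully home over the bare steel pin on the handwheel. Then hold it and wind the wheel with it clockwise (seen from above), more than a full turn, until the pressing plate has come down and grips the glued-up block firmly, without crushing or shifting it. Let go, leaving the handle on its pin and the press tight, and do not disturb the glue bottle, offcut or hammer.

Things in the scene. Friction and masses are not known exactly. Their poses are not given: they have to be found in the camera images.
- press: green bench screw press, fixed; base plate 200x200x12, two steel columns 88 either side of the middle along its y, crosshead 70 (x) by 220 (y), top at height 156. Origin: centre of the underside of the base, z up; the wheel's axis is its z axis
- wheel (a joint): angle (rad) of the level black handwheel on top of the press, 158 across; grows clockwise seen from above; 0 is open; starts at 0 to 1.5. Lowers the plate 20 mm per turn (3.18 mm per rad); the plate meets the block somewhere between 8 and 10.2. Takes about 0.25 N m to turn freely (3.5 N at the pin), more once the plate bears; stays where it is left
- wheel_hub (a point): point on the wheel's vertical axis, at the height of the pin's foot (190 above the bench). Turns with the wheel; its x axis points to the pin
- pin_base (a point): foot of the bare steel pin that stands upright on the wheel, 70 from its axis: top of the boss (diameter 32) on which the handle comes to rest. Pin diameter 16, height 55, the top 10 tapered to diameter 8
- pin_mid (a point): point on the pin's axis 45 above pin_base: where the handle's middle is when fully home. z along the pin
- handle: loose red handle, a straight plain tube: length 90, outside diameter 34, bore 19 right through, 70 g, standing upright on the bench at the start. Origin: centre of its lower end, z along it. Either end may go down
- handle_mid (a point): middle of the handle, on its axis, 45 from either end
- ram: steel ram of the press, driven down by the wheel, with the aluminium pressing plate (110 by 150 by 14) it carries below the crosshead on a stiff spring (100 N/mm: 320 N per rad once it bears) and on a threaded foot set up to 6 mm lower or higher each time, so feel for contact. 50 to 100 N grips well: 6 to 8 N along the path at the pin; 200 N crushes the block. Origin: lower end of the ram proper
- block: loose glued-up block of three wood layers, 170x80x40, 0.4 kg, lying under the plate on a fixed plywood packer 30 thick. Origin: centre of its underside, x along it
- glue: bystander: yellow glue bottle, diameter 60, 170 tall, origin at centre of its underside
- offcut: bystander: upright dark wood offcut 60x60x110, origin at centre of its underside
- hammer: bystander: hammer lying on the bench along its x axis, about 220 long
Mind the look-alikes: they are no part of the job. Of the things that look like the handle, the largest one is meant.

How it is judged:
By the outcome, as a careful person would: the job done as asked, in the order asked, and still so for the second after the job is handed in, with the robot touching nothing.
It also fails if it takes over 72 s, if anything falls off the work surface, if the arm or the gripper's body presses on something with over 40 N, if the wrist force passes 120 N, or if a joint passes its speed limit or range.

ROBOT

A 6-joint arm with a two-finger parallel gripper is mounted at the origin on the work surface. World frame = base frame: x ahead of the robot, y to its left, z up, the work surface at z = 0. Lengths are in m, angles in rad, forces in N, time in s.
With the tool pointing down it reaches from about 0.3 to 0.775 m from the base axis. Payload 14.6 kg.
Tool frame: the origin (TCP) lies midway between the tips of the shut fingers; the grasp point (between the pads) lies 19 mm behind it (tcp_to_grasp is the distance from the TCP to the grasp point, in m); z points along the fingers, y is the line along which they close (so a half turn about z gives the same grasp; the last joint's range is limited). The gripper opens to 94 mm and grips with 3 to 60 N. Pads are 16 mm wide; open, the fingers measure 119 mm over their backs; the gripper's body (75 mm by 177 mm) begins 78 mm behind the grasp point.
Start: joints at [1.199, 0.3, 1.521, -0, 1.321, -0.067], TCP at [0.165, 0.525, 0.184] pointing down, gripper open.
Joint ranges: [-3.03, 3.03], [-0.79, 2.21], [0.23, 2.52], [-1.04, 4.18], [0, 3.07], [-2.55, 2.55]. Speed limits (rad/s): [2.22, 2.22, 2.57, 3.14, 3.14, 3.14].

INTERFACE

Orientations are given as [roll, pitch, yaw] about the fixed x, y, z axes, in that order (R = Rz(yaw) Ry(pitch) Rx(roll)).
In Python, from station import * gives the robot as it stands.
- The arm moves only by the tool send_rows, never from a script. Its argument "motion" is a list of rows, each a list of 3 entries, a list of its own where there are three numbers: the shift along the tool's x, y, z in units of 0.03 m (1.0 is 0.03 m), then the turn, a rotation vector about the tool's x, y, z in units of 0.12 rad (1.0 is 0.12 rad), then the opening, from -1 (shut) to 1 (fully open). In form: [[[x, y, z], [rx, ry, rz], grip], ...]. A call has 1 to 12 rows; each row shifts and turns the commanded pose from where the row before left it, along the tool's axes as they then stand; what a row does not reach is not made up. A row lasts 1/10 s, in which the tool goes at most 50 mm and 8.59 degrees, less where a joint would pass 70% of its speed; a pose out of reach is approached as far as the arm can. A call with a number of a shift or a turn outside -1 to 1 is refused whole. A call with a gripper value outside its range is refused whole. The fingers move at their own pace and stop on an object; "squeeze" is the grip in N (left out, the last holds). Time passes only in rows, so rows that do not move let the fingers close. It gives the time, the measured TCP pose, the force, the opening and the grip force at its end, in the units of the state.
- get_obs(): the state, without advancing time (a new reading comes with each control period).
- camera(name): name is "scene" or "top"; returns a dict with "pixels" (384x512x3 uint8, red, green, blue), "depth" (384x512 float32, m along the optical axis (not along the pixel's ray), 0 where there is no reading), "fx", "fy", "cx", "cy" (pixels), "dist" ([k1, k2, p1, p2, k3] as OpenCV has them; the pictures are not rectified), "rvec" (rotation vector, rad) and "tvec" (3), from world to camera coordinates, as OpenCV has them. Camera axes: x right, y down, z forward; pixel columns grow to the right and rows downward; lengths in m; the calibration is good to about 2 mm. A picture is of the moment at which its call begins.
- hand_in(): hands the job in; it is judged then, once.
The state is a dict: "time_s": time; "qpos": joint angles; "joint_vel": joint speeds; "tau": joint torques, N m; "ee_pos": TCP position; "eef_rot": TCP orientation; "force": force on the tool from outside, world axes, zero at the start; "moment": the same for the moment, N m; "grip_width": finger opening in m; "grip_force": force on a finger pad.
Only numpy, scipy, OpenCV 4.12 (cv2) and the standard library are available. Lean on these libraries where they do the work, as an engineer would, in place of code of your own. Each camera call takes 0.05 s, during which the arm holds its last target. There are 200 camera calls.

## Working session

There is one attempt and no reset: what is moved stays moved. The work goes in short steps, Python scripts to look and compute and a tool call to move; the robot and the scene stay as the last step left them, time stands still between calls to the robot, and variables do not carry over. Pictures are saved under pics/ and viewed, at most 10 in all, crops included, and the job is handed in when it is done.

Besides the shell and the picture viewer there is one more tool, called in YAML: its name, and indented under it one key for each argument. send_rows: Moves the arm, as the interface text tells. Its arguments: {"type":"object","properties":{"motion":{"type":"array"},"squeeze":{"type":"number"}},"required":["motion"]}

```bash
mkdir -p pics; ls
python3 - <<'E'
from station import *
import cv2,numpy as np,pickle
d={}
for n in("scene","top"):
    c=camera(n); d[n]=c; cv2.imwrite(f"pics/{n}0.png",c["pixels"][:,:,::-1]); print(n,c["fx"],c["dist"],(-cv2.Rodrigues(np.array(c["rvec"],float))[0].T@np.array(c["tvec"])).round(3))
pickle.dump(d,open("d0.pkl","wb")); print(get_obs())
E
```

```text
pics
scene 476.53129129858854 [-0.15044219  0.          0.          0.          0.        ] [ 1.128 -0.821  0.839]
top 427.84077406743324 [0.00245455 0.         0.         0.         0.        ] [ 0.487 -0.049  1.395]
{'time_s': 0.1, 'qpos': array([ 1.19939106e+00,  3.00416923e-01,  1.52152199e+00, -4.92938923e-07,
        1.32069707e+00, -6.66046997e-02]), 'joint_vel': array([-1.76814374e-03, -1.72845907e-03, -1.04111748e-03,  2.75279482e-05,
       -2.33296819e-03, -1.00702797e-03]), 'tau': array([ 1.80835697e-03, -5.32648551e+01, -3.53283763e+01,  7.09562330e-02,
        2.35064118e-02, -6.02958153e-05]), 'ee_pos': array([0.16496775, 0.52440504, 0.18334106]), 'eef_rot': array([-3.14055160e+00, -6.89631773e-05,  2.83679217e+00]), 'force': array([ 0.33053469, -1.00215146,  0.9984948 ]), 'moment': array([ 0.02059295,  0.00366685, -0.01088842]), 'grip_force': 0.0, 'grip_width': 0.09413311839628875}
```

View pics/scene0.png

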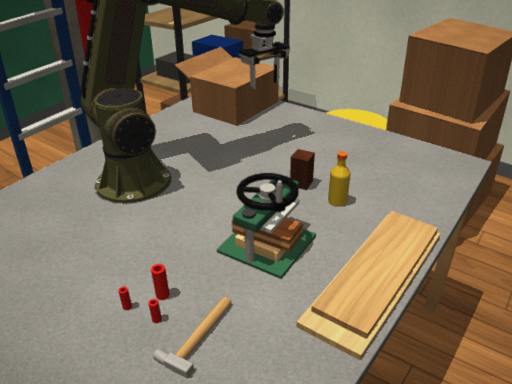

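View pics/top0.png

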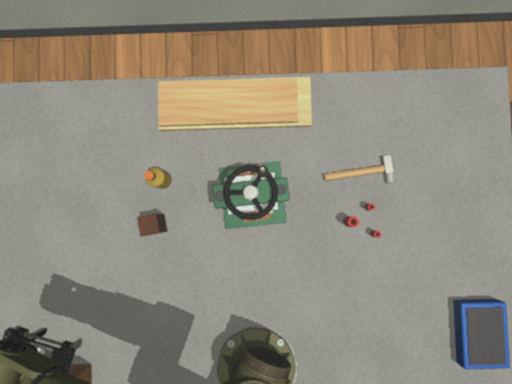

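Three red tubes stand on the bench. In the scene picture they are at (160,282), (125,298) and (155,310); in the top picture at (351,221), (376,234) and (370,206). The one at scene (160,282) / top (351,221) is clearly the largest, so it fits the handle. I'll confirm that in a crop and measure it together with the wheel and pin.

```bash
cat > h.py <<'E'
import cv2,numpy as np
def cam(c):
    K=np.array([[c["fx"],0,c["cx"]],[0,c["fy"],c["cy"]],[0,0,1]]);D=np.array(c["dist"],float)
    R=cv2.Rodrigues(np.array(c["rvec"],float))[0];t=np.array(c["tvec"],float).ravel();return K,D,R,t
def plane(c,uv,z):
    K,D,R,t=cam(c);p=cv2.undistortPoints(np.array(uv,float).reshape(-1,1,2),K,D)[:,0]
    r=np.c_[p,np.ones(len(p))]@R;o=-R.T@t
    return o+r*((z-o[2])/r[:,2])[:,None]
def cloud(c):
    h,w=c["depth"].shape;K,D,R,t=cam(c);g=np.stack(np.meshgrid(np.arange(w),np.arange(h)),-1).reshape(-1,1,2).astype(float)
    p=cv2.undistortPoints(g,K,D)[:,0];P=np.c_[p,np.ones(len(p))]*c["depth"].reshape(-1,1)
    return ((P-t)@R).reshape(h,w,3)
def proj(c,P):
    K,D,R,t=cam(c);return cv2.projectPoints(np.array(P,float).reshape(-1,1,3),cv2.Rodrigues(R)[0],t,K,D)[0][:,0]
def red(c):
    hsv=cv2.cvtColor(c["pixels"],cv2.COLOR_RGB2HSV);h,s,v=cv2.split(hsv)
    return (((h<6)|(h>174))&(s>180)&(v>70)).astype(np.uint8)
E
python3 - <<'E'
import pickle;from h import *
d=pickle.load(open("d0.pkl","rb"))
for n in d:
    c=d[n];P=cloud(c);m=red(c);N,L,S,C=cv2.connectedComponentsWithStats(m)
    for i in range(1,N):
        if S[i,4]>15:
            q=P[L==i];q=q[(q[:,2]>-.05)];
            if len(q): print(n,S[i],C[i].round(1),"zmax",q[:,2].max().round(3),"mean",np.median(q,0).round(3),"ext",np.ptp(q,axis=0).round(3))
# top ring of the handle: pts near top
c=d["top"];P=cloud(c)
# wheel region z>0.15 in the press area
for n in d:
    c=d[n];P=cloud(c);z=P[...,2]
    box=(abs(P[...,0]-.5)<.2)&(abs(P[...,1]+.05)<.2)
    w=(z>.165)&(z<.3)&box
    q=P[w];print(n,len(q),q.min(0).round(3),q.max(0).round(3))
    hi=w&(z>.2);print(" hi",P[hi][np.argsort(-P[hi][:,2])][:40:4].round(3).tolist())
    ys,xs=np.where(w);(print("px",xs.min(),xs.max(),ys.min(),ys.max()))
    bl=w&(c["pixels"].max(2)<60)&(z<.2)
    cc=cv2.minEnclosingCircle(P[bl][:,:2].astype(np.float32));print("circ",cc, np.median(P[bl][:,2]))
a=d["scene"]["pixels"][245:335,100:200,::-1];b=d["scene"]["pixels"][165:270,215:320,::-1];e=d["top"]["pixels"][155:235,205:295,::-1];f=d["top"]["pixels"][195:245,335:395,::-1]
r=lambda i:cv2.resize(i,(400,300),interpolation=cv2.INTER_CUBIC)
cv2.imwrite("pics/crop1.png",np.vstack([np.hstack([r(a),r(b)]),np.hstack([r(f),r(e)])]))
E
```

```text
scene [ 76   0  16  54 470] [83.6 18.8] zmax 0.839 mean [-1.238  0.743  0.248] ext [2.392 1.637 0.798]
scene [151 264  18  36 436] [159.9 281.2] zmax 0.839 mean [ 0.467 -0.317  0.06 ] ext [0.685 0.525 0.837]
scene [119 287  12  23 180] [124.6 297.7] zmax 0.839 mean [ 0.423 -0.394  0.041] ext [0.721 0.44  0.838]
scene [149 299  12  24 193] [154.6 310.4] zmax 0.839 mean [ 0.508 -0.378  0.042] ext [0.636 0.457 0.836]
scene 1492 [ 0.475 -0.107  0.165] [0.628 0.095 0.245]
 hi [[0.611, -0.039, 0.245], [0.607, -0.04, 0.244], [0.61, -0.044, 0.241], [0.614, -0.042, 0.24], [0.61, -0.044, 0.239], [0.609, -0.047, 0.237], [0.611, -0.049, 0.236], [0.612, -0.044, 0.234], [0.616, -0.045, 0.233], [0.605, -0.045, 0.231]]
px 236 297 173 215
circ ((0.5498833060264587, -0.018458735197782516), 0.0883469432592392) 0.18127849235490323
top 1420 [ 0.473 -0.105  0.165] [0.627 0.097 0.246]
 hi [[0.613, -0.041, 0.246], [0.608, -0.041, 0.245], [0.616, -0.039, 0.243], [0.613, -0.044, 0.241], [0.611, -0.033, 0.238], [0.608, -0.046, 0.236], [0.614, -0.047, 0.233], [0.603, -0.044, 0.231], [0.603, -0.038, 0.209]]
px 216 286 165 219
circ ((0.5510212779045105, 9.057840361492708e-05), 0.0770186185836792) 0.18361429846502858
```

View pics/crop1.png

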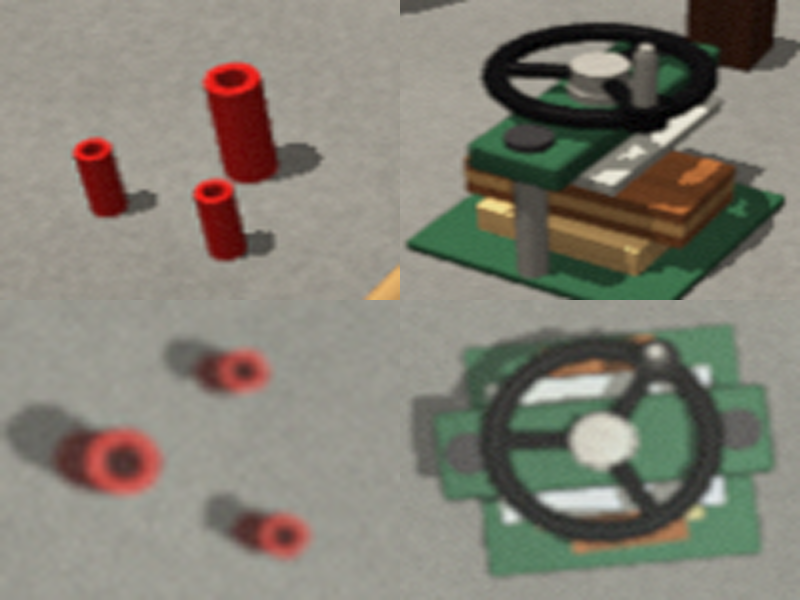

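The crop confirms it: the largest red tube is the handle, upright at scene (160,282) / top (351,221), with two much smaller look-alikes beside it. The pin is visible on the wheel at top about (262,169). Next I'll refine both axes.

Run:
```python
import pickle;from h import *
d=pickle.load(open("d0.pkl","rb"))
for n in d:
    c=d[n];P=cloud(c);m=red(c);N,L,S,C=cv2.connectedComponentsWithStats(cv2.dilate(m,np.ones((3,3))))
    hsv=cv2.cvtColor(c["pixels"],cv2.COLOR_RGB2HSV)
    for i in range(1,N):
        q=P[(L==i)&(P[...,2]<.2)&(P[...,2]>.012)];
        if len(q)<12 or abs(q[:,0]-.46).mean()>.15: continue
        t=q[q[:,2]>np.percentile(q[:,2],97)-.008]
        print(n,C[i].round(1),"top z",np.percentile(q[:,2],97).round(3),"ring",((t.min(0)+t.max(0))/2).round(4),t.mean(0).round(4),np.ptp(t,axis=0).round(3))
    # pin
    z=P[...,2];w=(z>.205)&(z<.25)&(np.hypot(P[...,0]-.61,P[...,1]+.042)<.025);q=P[w]
    print(n,"pin",len(q),q.mean(0).round(4),q[:,2].min(),q[:,2].max())
    # white hub
    w=(np.hypot(P[...,0]-.55,P[...,1])<.04)&(z>.165)&(hsv[...,1]<40)&(hsv[...,2]>120);q=P[w];print("hub",q.mean(0).round(4),np.median(q[:,2]).round(3),((q.min(0)+q.max(0))/2).round(4),np.ptp(q,axis=0))
c=d["top"];P=cloud(c);z=P[...,2]
w=(z>.17)&(z<.2)&(c["pixels"].max(2)<75)&(np.hypot(P[...,0]-.55,P[...,1])<.09)
ys,xs=np.where(w);pts=np.c_[xs,ys].astype(np.float32)
h=cv2.convexHull(pts);e=cv2.fitEllipse(h);print("rim ellipse px",e,plane(c,[e[0]],.183))
for p in ([.55,0,.19],[.61,-.042,.245],[.61,-.042,.19]): print(proj(d["top"],p),proj(d["scene"],p))
```

```text
scene [158.1 290.8] top z 0.09 ring [ 0.4573 -0.3094  0.0881] [ 0.4584 -0.311   0.0881] [0.034 0.034 0.011]
scene [124.6 297.7] top z 0.06 ring [ 0.4159 -0.3894  0.0562] [ 0.4177 -0.3892  0.057 ] [0.027 0.024 0.008]
scene pin 93 [ 0.6117 -0.0444  0.2258] 0.20517528284801118 0.24474305965943605
hub [ 0.5498 -0.0052  0.1847] 0.186 [5.493e-01 3.000e-04 1.771e-01] [0.03802442 0.05016654 0.02329261]
top pin 34 [ 0.6092 -0.0397  0.2365] 0.20758182731816968 0.24633146654736945
hub [ 0.5497 -0.0033  0.185 ] 0.186 [ 0.5497 -0.0031  0.1787] [0.03924863 0.04265961 0.02714732]
rim ellipse px ((250.1796417236328, 191.39183044433594), (53.40751266479492, 54.7534294128418), 30.123098373413086) [[ 0.55121827 -0.00256054  0.183     ]]
[[249.18635699 191.71920254]] [[267.89411731 185.09444263]]
[[263.31293098 168.05550779]] [[278.63396567 181.36284581]]
[[263.48302957 170.12471694]] [[278.26038924 200.8117674 ]]
```

send_rows:
  motion:
    - [[0, 0, -0.5], [0, 0, 0.96], 1]
    - [[0, 0, -0.5], [0, 0, 0.96], 1]
    - [[0, 0, -0.5], [0, 0, 0.96], 1]
    - [[0, 0, -0.5], [0, 0, 0.96], 1]
    - [[0, 0, -0.5], [0, 0, 0.96], 1]
    - [[0, 0, -0.5], [0, 0, 0.96], 1]
    - [[0, 0, -0.5], [0, 0, 0.96], 1]
    - [[0, 0, -0.5], [0, 0, 0.96], 1]
    - [[0, 0, -0.5], [0, 0, 0.96], 1]
    - [[0, 0, -0.5], [0, 0, 0.96], 1]
    - [[0, 0, -0.5], [0, 0, 0.95], 1]

```text
time_s: 1.2
ee_pos: [0.165, 0.5245, 0.3491]
eef_rot: [-3.141, 0.001, 1.566]
force: [-0.1, 0.3, -0.4]
grip_width: 0.0939
grip_force: 0.0
```

send_rows:
  motion:
    - [[-1, 0.8, 0], [0, 0, 0], 1]
    - [[-1, 0.8, 0], [0, 0, 0], 1]
    - [[-1, 0.8, 0], [0, 0, 0], 1]
    - [[-1, 0.8, 0], [0, 0, 0], 1]
    - [[-1, 0.8, 0], [0, 0, 0], 1]
    - [[-1, 0.8, 0], [0, 0, 0], 1]
    - [[-1, 0.8, 0], [0, 0, 0], 1]
    - [[-1, 0.8, 0], [0, 0, 0], 1]
    - [[-1, 0.8, 0], [0, 0, 0], 1]
    - [[-1, 0.8, 0], [0, 0, 0], 1]
    - [[-1, 0.8, 0], [0, 0, 0], 1]
    - [[-1, 0.8, 0], [0, 0, 0], 1]

```text
time_s: 2.4
ee_pos: [0.4538, 0.1632, 0.3487]
eef_rot: [-3.141, 0.0, 1.571]
force: [1.8, 0.7, 0.4]
grip_width: 0.0941
grip_force: 0.0
```

send_rows:
  motion:
    - [[-1, 0, 0], [0, 0, 0], 1]
    - [[-1, 0, 0], [0, 0, 0], 1]
    - [[-1, 0, 0], [0, 0, 0], 1]
    - [[-1, 0, 0], [0, 0, 0], 1]
    - [[-1, 0, 0], [0, 0, 0], 1]
    - [[-1, 0, 0], [0, 0, 0], 1]
    - [[-1, 0, 0], [0, 0, 0], 1]
    - [[-1, 0, 0], [0, 0, 0], 1]
    - [[-1, 0, 0], [0, 0, 0], 1]
    - [[-1, 0, 0], [0, 0, 0], 1]
    - [[-1, 0, 0], [0, 0, 0], 1]
    - [[-1, 0, 0], [0, 0, 0], 1]

```text
time_s: 3.6
ee_pos: [0.4528, -0.1966, 0.3486]
eef_rot: [-3.141, -0.0, 1.571]
force: [0.2, 0.2, 0.3]
grip_width: 0.0942
grip_force: 0.0
```

send_rows:
  motion:
    - [[-1, 0.16, 0], [0, 0, 0], 1]
    - [[-1, 0, 0], [0, 0, 0], 1]
    - [[-1, 0, 0.4], [0, 0, 0], 1]
    - [[-0.78, 0, 0.8], [0, 0, 0], 1]
    - [[0, 0, 1], [0, 0, 0], 1]
    - [[0, 0, 1], [0, 0, 0], 1]
    - [[0, 0, 1], [0, 0, 0], 1]
    - [[0, 0, 1], [0, 0, 0], 1]
    - [[0, 0, 1], [0, 0, 0], 1]
    - [[0, 0, 1], [0, 0, 0], 0.6]
    - [[0, 0, 1], [0, 0, 0], 0.4]
    - [[0, 0, 0], [0, 0, 0], 0.2]

```text
time_s: 4.8
ee_pos: [0.4562, -0.3075, 0.0992]
eef_rot: [-3.136, -0.004, 1.571]
force: [0.1, -0.6, 0.5]
grip_width: 0.0736
grip_force: 0.0
```

Run:
```python
from station import *
from h import *
o=get_obs();print(o["ee_pos"],o["grip_width"])
for n in("scene","top"):
    c=camera(n);cv2.imwrite(f"pics/{n}1.png",c["pixels"][:,:,::-1])
    if n=="scene": cv2.imwrite("pics/crop2.png",cv2.resize(c["pixels"][200:340,80:260,::-1],(720,560)))
    P=cloud(c);m=red(c)>0;q=P[m&(P[...,2]>.07)&(P[...,2]<.1)&(abs(P[...,0]-.4575)<.04)&(abs(P[...,1]+.31)<.04)]
    if len(q):print(n,len(q),((q.min(0)+q.max(0))/2).round(4),np.ptp(q,axis=0).round(3))
```

```text
[ 0.4561551  -0.3074857   0.09915082] 0.07355724385695787
scene 172 [ 0.4586 -0.3116  0.0816] [0.033 0.032 0.022]
```

View pics/crop2.png

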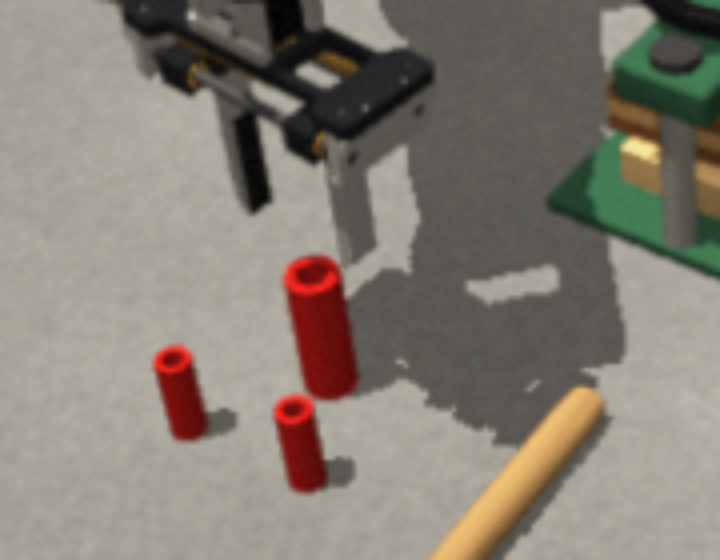

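The open fingers straddle the large tube at crop (315,270), and the look-alikes at (175,355) and (293,408) are clear of them. Going down to grasp.

send_rows:
  motion:
    - [[-0.1, 0.05, 0.5], [0, 0, 0], 0.4]
    - [[0, 0, 0.8], [0, 0, 0], 0.4]
    - [[0, 0, 0.8], [0, 0, 0], 0.4]
    - [[0, 0, 0], [0, 0, 0], -1]
    - [[0, 0, 0], [0, 0, 0], -1]
    - [[0, 0, 0], [0, 0, 0], -1]
    - [[0, 0, 0], [0, 0, 0], -1]
    - [[0, 0, 0], [0, 0, 0], -1]
    - [[0, 0, 0], [0, 0, 0], -1]
    - [[0, 0, 0], [0, 0, 0], -1]
  squeeze: 30

```text
time_s: 5.9
ee_pos: [0.4599, -0.3121, 0.0408]
eef_rot: [3.14, 0.001, 1.571]
force: [0.0, -0.4, 6.2]
grip_width: 0.0341
grip_force: 29.6
```

send_rows:
  motion:
    - [[0, 0, -0.4], [0, 0, 0], -1]
    - [[0, 0, -0.9], [0, 0, 0], -1]
    - [[0, 0, -1], [0, 0, 0], -1]
    - [[0, 0, -1], [0, 0, 0], -1]
    - [[0, 0, -1], [0, 0, 0], -1]
    - [[0, 0, -1], [0, 0, 0], -1]
    - [[0, 0, -1], [0, 0, 0], -1]
    - [[0, 0, -1], [0, 0, 0], -1]
    - [[0, 0, -1], [0, 0, 0], -1]
    - [[0, 0, -1], [0, 0, 0], -1]
    - [[0, 0, -0.4], [0, 0, 0], -1]
    - [[0.5, 0.3, 0], [0, 0, 0], -1]

```text
time_s: 7.1
ee_pos: [0.468, -0.2977, 0.3326]
eef_rot: [3.14, 0.002, 1.569]
force: [-0.9, 0.1, 0.1]
grip_width: 0.0339
grip_force: 29.6
```

send_rows:
  motion:
    - [[0.8, 0.5, 0], [0, 0, 0], -1]
    - [[0.9, 0.5, 0], [0, 0, 0], -1]
    - [[0.9, 0.5, 0], [0, 0, 0], -1]
    - [[0.9, 0.5, 0], [0, 0, 0], -1]
    - [[0.9, 0.5, 0], [0, 0, 0], -1]
    - [[0.9, 0.5, 0], [0, 0, 0], -1]
    - [[0.9, 0.5, 0], [0, 0, 0], -1]
    - [[0.9, 0.5, 0], [0, 0, 0], -1]
    - [[0.8, 0.5, 0], [0, 0, 0], -1]
    - [[0.5, 0.3, 0], [0, 0, 0], -1]
    - [[0, 0, 0], [0, 0, 0], -1]
    - [[0, 0, 0], [0, 0, 0], -1]

```text
time_s: 8.3
ee_pos: [0.6121, -0.0452, 0.3305]
eef_rot: [-3.141, 0.0, 1.571]
force: [-1.3, -0.1, -0.9]
grip_width: 0.0342
grip_force: 29.6
```

```bash
cat > look.py <<'E'
import sys
from station import *
from h import *
o=get_obs();print(o["time_s"],o["ee_pos"].round(4),o["force"].round(1),o["grip_width"])
v=[]
for n,(r0,r1,c0,c1) in (("scene",(120,240,220,340)),("top",(130,220,200,310))):
    c=camera(n);P=cloud(c);m=red(c)>0;z=P[...,2]
    w=m&(z>.18)&(z<.45)&(np.hypot(P[...,0]-.55,P[...,1])<.13);q=P[w]
    if len(q):print(n,"red",len(q),q.mean(0).round(4),q.min(0).round(4),q.max(0).round(4))
    hsv=cv2.cvtColor(c["pixels"],cv2.COLOR_RGB2HSV)
    v.append(cv2.resize(c["pixels"][r0:r1,c0:c1,::-1],(400,400)))
cv2.imwrite(sys.argv[1],np.hstack(v))
E
python3 look.py pics/l1.png
```

```text
8.3 [ 0.6121 -0.0452  0.3305] [-1.3 -0.1 -0.9] 0.03418303560560298
scene red 477 [ 0.6164 -0.0545  0.3401] [ 0.5974 -0.0633  0.2912] [ 0.6282 -0.0312  0.3816]
```

View pics/l1.png

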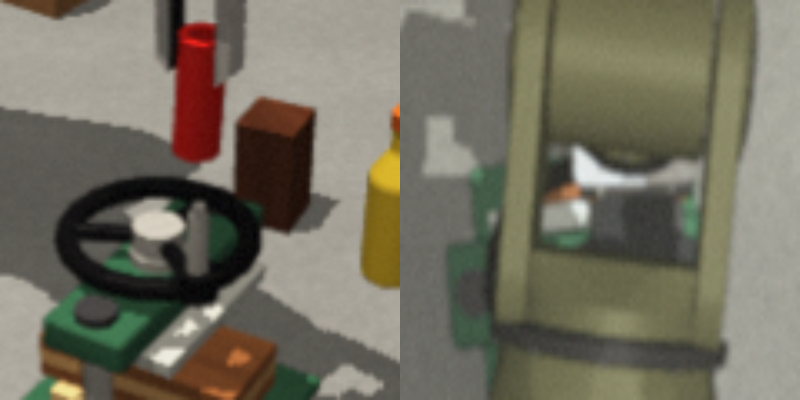

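The scene crop shows the handle gripped upright, with its lower end at crop (197,155) above the pin top (197,205). The top view is blocked by the arm. I'll correct the position, come down to just above the pin, and compare the two axes in pixels.

send_rows:
  motion:
    - [[0.17, -0.07, 0.5], [0, 0, 0], -1]
    - [[0, 0, 0.5], [0, 0, 0], -1]
    - [[0, 0, 0], [0, 0, 0], -1]
    - [[0, 0, 0], [0, 0, 0], -1]

```text
time_s: 8.8
ee_pos: [0.6101, -0.0404, 0.3015]
eef_rot: [3.141, 0.0, 1.57]
force: [-0.2, 0.5, -0.5]
grip_width: 0.0342
grip_force: 29.6
```

```bash
cat > mid.py <<'E'
from station import *
from h import *
o=get_obs();print(o["time_s"],o["ee_pos"].round(4),o["force"].round(1))
c=camera("scene");P=cloud(c);z=P[...,2];m=red(c)>0
hsv=cv2.cvtColor(c["pixels"],cv2.COLOR_RGB2HSV)
near=np.hypot(P[...,0]-.61,P[...,1]+.045)<.03
A=m&near&(z>.2);B=near&~m&(z>.203)&(z<.248)
K,D,R,t=cam(c);cw=-R.T@t
for nm,M,r in(("handle",A,.017),("pin",B,.008)):
    ys=np.where(M)[0]; E=[]
    for y in np.unique(ys):
        xs=np.where(M[y])[0]
        if 4<=len(xs)<=30: E.append((y,xs.min(),xs.max()))
    E=np.array(E);mid=(E[:,1]+E[:,2])/2
    q=P[M];e=np.array([-(cw[1]-q[:,1].mean()),cw[0]-q[:,0].mean()]);e/=np.linalg.norm(e);n=np.array([e[1],-e[0]])
    s=q[:,:2]@e;o_=q[:,:2]@n
    zmid=[]
    # lateral from mid pixels & vertical plane; normal offset from circle fit with known radius
    s0=np.median([ (P[y,a,:2]@e+P[y,b,:2]@e)/2 for y,a,b in E])
    core=abs(s-s0)<r*.6; n0=np.median(o_[core]-np.sqrt(r*r-(s[core]-s0)**2))
    print(nm,len(q),"rows",E[0],E[-1],"mid fit",np.polyfit(E[:,0],mid,1).round(3),"axis",(s0*e+n0*n).round(4),"z",q[:,2].min().round(4),q[:,2].max().round(4))
cv2.imwrite("pics/m.png",cv2.resize(c["pixels"][130:220,240:320,::-1],(640,600),interpolation=cv2.INTER_CUBIC))
E
python3 mid.py
```

```text
8.8 [ 0.6101 -0.0404  0.3015] [-0.2  0.5 -0.5]
handle 463 rows [138 276 283] [177 275 283] mid fit [5.00000e-03 2.77978e+02] axis [ 0.6068 -0.0388] z 0.2602 0.3623
pin 98 rows [182 277 280] [197 276 281] mid fit [-7.00000e-03  2.79785e+02] axis [ 0.6082 -0.0392] z 0.2032 0.2459
```

The handle and pin axes agree to about 1.5 mm. The tapered tip allows 5.5 mm, so I'll insert.

send_rows:
  motion:
    - [[0, 0.03, 0.3], [0, 0, 0], -1]
    - [[0, 0, 0.3], [0, 0, 0], -1]
    - [[0, 0, 0.3], [0, 0, 0], -1]
    - [[0, 0, 0.2], [0, 0, 0], -1]
    - [[0, 0, 0], [0, 0, 0], -1]

```text
time_s: 9.35
ee_pos: [0.6109, -0.0397, 0.2667]
eef_rot: [-3.14, -0.0, 1.571]
force: [0.2, 0.1, -1.2]
grip_width: 0.0341
grip_force: 29.6
```

```bash
python3 mid.py
```

```text
9.35 [ 0.6109 -0.0397  0.2667] [ 0.2  0.1 -1.2]
handle 457 rows [152 275 284] [190 275 283] mid fit [8.0000e-03 2.7765e+02] axis [ 0.6082 -0.038 ] z 0.2271 0.3172
pin 50 rows [191 276 281] [197 276 280] mid fit [-5.40000e-02  2.88821e+02] axis [ 0.6087 -0.0397] z 0.2036 0.2473
```

send_rows:
  motion:
    - [[-0.03, 0, 0.3], [0, 0, 0], -1]
    - [[0, 0, 0.3], [0, 0, 0], -1]
    - [[0, 0, 0.3], [0, 0, 0], -1]
    - [[0, 0, 0.2], [0, 0, 0], -1]
    - [[0, 0, 0], [0, 0, 0], -1]

```text
time_s: 9.9
ee_pos: [0.6109, -0.0405, 0.2337]
eef_rot: [-3.14, -0.0, 1.571]
force: [0.9, -0.4, -1.1]
grip_width: 0.0341
grip_force: 29.6
```

send_rows:
  motion:
    - [[0, 0, 0.1], [0, 0, 0], -1]
    - [[0, 0, 0.05], [0, 0, 0], -1]
    - [[0, 0, 0], [0, 0, 0], -1]

```text
time_s: 10.2
ee_pos: [0.6113, -0.0406, 0.2309]
eef_rot: [3.141, 0.0, 1.571]
force: [-0.9, 0.2, 1.8]
grip_width: 0.0342
grip_force: 29.7
```

send_rows:
  motion:
    - [[0, 0, 0.05], [0, 0, 0], -1]
    - [[0, 0, 0.05], [0, 0, 0], -1]
    - [[0, 0, 0], [0, 0, 0], -1]

```text
time_s: 10.5
ee_pos: [0.6116, -0.0407, 0.2306]
eef_rot: [3.137, 0.001, 1.571]
force: [-6.4, 0.1, 19.9]
grip_width: 0.034
grip_force: 30.0
```

```bash
python3 mid.py
```

```text
10.5 [ 0.6116 -0.0407  0.2306] [-6.4  0.1 19.9]
handle 406 rows [166 275 283] [200 278 282] mid fit [1.80000e-02 2.75314e+02] axis [ 0.6083 -0.0391] z 0.2001 0.2813Traceback (most recent call last):
  File "mid.py", line 14, in <module>
    E=np.array(E);mid=(E[:,1]+E[:,2])/2
                       ~^^^^^
IndexError: too many indices for array: array is 1-dimensional, but 2 were indexed
```

View pics/m.png

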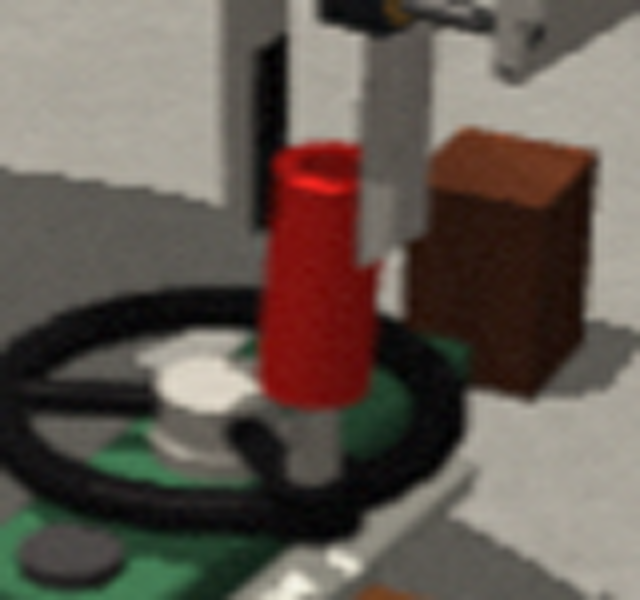

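That picture dates from the previous stage, because the script stopped before saving a new one. The numbers show it seated now: a 20 N stop at TCP z 0.2306, where 0.2308 was expected, and the handle top at 0.281. Next I'll work out the circle steps for winding.

Run:
```python
import numpy as np
for s in (0,):
    a=np.radians(-33-15*np.arange(25));p=.07*np.c_[np.cos(a),np.sin(a)];d=np.diff(p,axis=0)/.03
    for i in range(24): print(i,(-33-15*(i+1)),"toolx %.2f tooly %.2f"%(d[i,1],d[i,0]), "tcp",(p[i+1]+[.553,-.003]).round(4))
```

```text
0 -48 toolx -0.46 tooly -0.40 tcp [ 0.5998 -0.055 ]
1 -63 toolx -0.35 tooly -0.50 tcp [ 0.5848 -0.0654]
2 -78 toolx -0.20 tooly -0.57 tcp [ 0.5676 -0.0715]
3 -93 toolx -0.05 tooly -0.61 tcp [ 0.5493 -0.0729]
4 -108 toolx 0.11 tooly -0.60 tcp [ 0.5314 -0.0696]
5 -123 toolx 0.26 tooly -0.55 tcp [ 0.5149 -0.0617]
6 -138 toolx 0.40 tooly -0.46 tcp [ 0.501  -0.0498]
7 -153 toolx 0.50 tooly -0.35 tcp [ 0.4906 -0.0348]
8 -168 toolx 0.57 tooly -0.20 tcp [ 0.4845 -0.0176]
9 -183 toolx 0.61 tooly -0.05 tcp [0.4831 0.0007]
10 -198 toolx 0.60 tooly 0.11 tcp [0.4864 0.0186]
11 -213 toolx 0.55 tooly 0.26 tcp [0.4943 0.0351]
12 -228 toolx 0.46 tooly 0.40 tcp [0.5062 0.049 ]
13 -243 toolx 0.35 tooly 0.50 tcp [0.5212 0.0594]
14 -258 toolx 0.20 tooly 0.57 tcp [0.5384 0.0655]
15 -273 toolx 0.05 tooly 0.61 tcp [0.5567 0.0669]
16 -288 toolx -0.11 tooly 0.60 tcp [0.5746 0.0636]
17 -303 toolx -0.26 tooly 0.55 tcp [0.5911 0.0557]
18 -318 toolx -0.40 tooly 0.46 tcp [0.605  0.0438]
19 -333 toolx -0.50 tooly 0.35 tcp [0.6154 0.0288]
20 -348 toolx -0.57 tooly 0.20 tcp [0.6215 0.0116]
21 -363 toolx -0.61 tooly 0.05 tcp [ 0.6229 -0.0067]
22 -378 toolx -0.60 tooly -0.11 tcp [ 0.6196 -0.0246]
23 -393 toolx -0.55 tooly -0.26 tcp [ 0.6117 -0.0411]
```

send_rows:
  motion:
    - [[0, 0, -0.08], [0, 0, 0], -1]
    - [[-0.46, -0.4, 0], [0, 0, 0], -1]
    - [[-0.35, -0.5, 0], [0, 0, 0], -1]
    - [[-0.2, -0.57, 0], [0, 0, 0], -1]
    - [[0, 0, 0], [0, 0, 0], -1]
  squeeze: 35

```text
time_s: 11.05
ee_pos: [0.5662, -0.0718, 0.2307]
eef_rot: [3.141, 0.001, 1.57]
force: [-2.5, -2.7, 5.6]
grip_width: 0.0336
grip_force: 35.0
```

send_rows:
  motion:
    - [[-0.05, -0.57, 0], [0, 0, 0], -1]
    - [[0.11, -0.6, 0], [0, 0, 0], -1]
    - [[0.26, -0.55, 0], [0, 0, 0], -1]
    - [[0.4, -0.46, 0], [0, 0, 0], -1]
    - [[0.5, -0.35, 0], [0, 0, 0], -1]
    - [[0.57, -0.2, 0], [0, 0, 0], -1]
    - [[0.61, -0.05, 0], [0, 0, 0], -1]
    - [[0.6, 0.11, 0], [0, 0, 0], -1]
    - [[0.55, 0.26, 0], [0, 0, 0], -1]
    - [[0, 0, 0], [0, 0, 0], -1]

```text
time_s: 12.05
ee_pos: [0.4944, 0.0386, 0.2305]
eef_rot: [-3.139, -0.003, 1.573]
force: [-11.1, 8.9, 12.2]
grip_width: 0.0331
grip_force: 35.0
```

send_rows:
  motion:
    - [[0.49, 0.36, -0.04], [0, 0, 0], -1]
    - [[0.35, 0.5, 0], [0, 0, 0], -1]
    - [[0.2, 0.57, 0], [0, 0, 0], -1]
    - [[0.05, 0.61, 0], [0, 0, 0], -1]
    - [[-0.11, 0.6, 0], [0, 0, 0], -1]
    - [[-0.26, 0.55, 0], [0, 0, 0], -1]
    - [[0, 0, 0], [0, 0, 0], -1]

```text
time_s: 12.75
ee_pos: [0.5922, 0.0565, 0.2308]
eef_rot: [3.141, 0.001, 1.57]
force: [2.0, -4.0, 4.1]
grip_width: 0.0333
grip_force: 35.0
```

send_rows:
  motion:
    - [[-0.4, 0.46, 0], [0, 0, 0], -1]
    - [[-0.5, 0.35, 0], [0, 0, 0], -1]
    - [[-0.57, 0.2, 0], [0, 0, 0], -1]
    - [[-0.61, 0.05, 0], [0, 0, 0], -1]
    - [[-0.6, -0.11, 0], [0, 0, 0], -1]
    - [[-0.27, -0.12, 0], [0, 0, 0], -1]
    - [[0, 0, 0], [0, 0, 0], -1]

```text
time_s: 13.45
ee_pos: [0.6147, -0.0313, 0.2307]
eef_rot: [-3.139, -0.001, 1.57]
force: [-8.0, -1.1, 3.7]
grip_width: 0.0333
grip_force: 35.0
```

```bash
cat > ang.py <<'E'
import sys,numpy as np
from station import *
C=np.array([.5515,-.001])
o=get_obs();p=o["ee_pos"][:2]-C;f=np.arctan2(p[1],p[0]);t=np.array([np.sin(f),-np.cos(f)]);r=np.array([np.cos(f),np.sin(f)])
print("phi %.1f r %.4f z %.4f  Ft %.1f Fr %.1f Fz %.1f t=%.2f"%(np.degrees(f),np.hypot(*p),o["ee_pos"][2],o["force"][:2]@t,o["force"][:2]@r,o["force"][2],o["time_s"]))
st=float(sys.argv[1]) if len(sys.argv)>1 else 5
a=f-np.radians(st)*np.arange(13);q=.07*np.c_[np.cos(a),np.sin(a)];d=np.diff(q,axis=0)/.03
print([[round(y,2),round(x,2)] for x,y in d])
E
python3 ang.py 5
```

```text
phi -25.6 r 0.0701 z 0.2307  Ft 4.4 Fr -6.8 Fz 3.7 t=13.45
[[np.float64(-0.18), np.float64(-0.1)], [np.float64(-0.17), np.float64(-0.11)], [np.float64(-0.16), np.float64(-0.13)], [np.float64(-0.15), np.float64(-0.14)], [np.float64(-0.14), np.float64(-0.15)], [np.float64(-0.12), np.float64(-0.16)], [np.float64(-0.11), np.float64(-0.17)], [np.float64(-0.09), np.float64(-0.18)], [np.float64(-0.08), np.float64(-0.19)], [np.float64(-0.06), np.float64(-0.19)], [np.float64(-0.04), np.float64(-0.2)], [np.float64(-0.02), np.float64(-0.2)]]
```

send_rows:
  motion:
    - [[-0.18, -0.13, 0], [0, 0, 0], -1]
    - [[-0.17, -0.11, 0], [0, 0, 0], -1]
    - [[-0.16, -0.13, 0], [0, 0, 0], -1]
    - [[-0.15, -0.14, 0], [0, 0, 0], -1]

```text
time_s: 13.85
ee_pos: [0.5999, -0.0513, 0.2308]
eef_rot: [3.141, -0.0, 1.571]
force: [2.1, 2.3, -0.2]
grip_width: 0.0336
grip_force: 34.9
```

```bash
sed -i 's/.5515,-.001/.5505,-.001/; s/round(y,2),round(x,2)/float(round(y,2)),float(round(x,2))/' ang.py; python3 ang.py 5
```

```text
phi -45.5 r 0.0705 z 0.2308  Ft -3.1 Fr -0.2 Fz -0.2 t=13.85
[[-0.14, -0.15], [-0.12, -0.16], [-0.11, -0.17], [-0.09, -0.18], [-0.08, -0.19], [-0.06, -0.19], [-0.04, -0.2], [-0.02, -0.2], [-0.01, -0.2], [0.01, -0.2], [0.03, -0.2], [0.05, -0.2]]
```

send_rows:
  motion:
    - [[-0.14, -0.15, 0], [0, 0, 0], -1]
    - [[-0.12, -0.16, 0], [0, 0, 0], -1]

```text
time_s: 14.05
ee_pos: [0.5904, -0.0593, 0.2309]
eef_rot: [-3.142, -0.0, 1.571]
force: [2.0, 3.3, -0.9]
grip_width: 0.0332
grip_force: 34.9
```

send_rows:
  motion:
    - [[-0.11, -0.17, 0], [0, 0, 0], -1]
    - [[-0.09, -0.18, 0], [0, 0, 0], -1]

```text
time_s: 14.25
ee_pos: [0.5798, -0.0651, 0.231]
eef_rot: [3.141, -0.0, 1.571]
force: [3.2, 2.8, 0.2]
grip_width: 0.0332
grip_force: 34.9
```

```bash
python3 ang.py 5
```

```text
phi -65.4 r 0.0705 z 0.2310  Ft -4.0 Fr -1.2 Fz 0.2 t=14.25
[[-0.08, -0.19], [-0.06, -0.19], [-0.04, -0.2], [-0.03, -0.2], [-0.01, -0.2], [0.01, -0.2], [0.03, -0.2], [0.05, -0.2], [0.06, -0.19], [0.08, -0.19], [0.1, -0.18], [0.11, -0.17]]
```

send_rows:
  motion:
    - [[-0.08, -0.19, 0.02], [0, 0, 0], -1]
    - [[-0.06, -0.19, 0], [0, 0, 0], -1]

```text
time_s: 14.45
ee_pos: [0.5686, -0.0693, 0.2307]
eef_rot: [3.141, 0.0, 1.571]
force: [2.9, 2.9, 2.4]
grip_width: 0.0331
grip_force: 35.0
```

send_rows:
  motion:
    - [[-0.04, -0.2, 0], [0, 0, 0], -1]
    - [[-0.03, -0.2, 0], [0, 0, 0], -1]

```text
time_s: 14.65
ee_pos: [0.5566, -0.0714, 0.2307]
eef_rot: [3.141, 0.0, 1.571]
force: [3.5, 1.7, 3.8]
grip_width: 0.0332
grip_force: 35.0
```

```bash
python3 ang.py 5
```

```text
phi -85.1 r 0.0707 z 0.2307  Ft -3.6 Fr -1.4 Fz 3.8 t=14.65
[[-0.01, -0.2], [0.01, -0.2], [0.03, -0.2], [0.04, -0.2], [0.06, -0.19], [0.08, -0.19], [0.09, -0.18], [0.11, -0.17], [0.12, -0.16], [0.14, -0.15], [0.15, -0.14], [0.16, -0.12]]
```

send_rows:
  motion:
    - [[-0.01, -0.2, 0], [0, 0, 0], -1]
    - [[0.01, -0.2, 0], [0, 0, 0], -1]

```text
time_s: 14.85
ee_pos: [0.5446, -0.0714, 0.2307]
eef_rot: [3.141, 0.001, 1.571]
force: [4.2, 0.6, 4.6]
grip_width: 0.0332
grip_force: 35.0
```

send_rows:
  motion:
    - [[0.03, -0.2, 0], [0, 0, 0], -1]
    - [[0.04, -0.2, 0], [0, 0, 0], -1]

```text
time_s: 15.05
ee_pos: [0.5326, -0.0693, 0.2307]
eef_rot: [3.141, 0.001, 1.571]
force: [3.7, -0.3, 4.1]
grip_width: 0.033
grip_force: 35.0
```

```bash
python3 ang.py 5
```

```text
phi -104.7 r 0.0706 z 0.2307  Ft -3.6 Fr -0.6 Fz 4.1 t=15.05
[[0.06, -0.19], [0.08, -0.19], [0.09, -0.18], [0.11, -0.17], [0.12, -0.16], [0.14, -0.15], [0.15, -0.14], [0.16, -0.12], [0.17, -0.11], [0.18, -0.09], [0.19, -0.08], [0.19, -0.06]]
```

send_rows:
  motion:
    - [[0.06, -0.19, 0], [0, 0, 0], -1]
    - [[0.08, -0.19, 0], [0, 0, 0], -1]

```text
time_s: 15.25
ee_pos: [0.5212, -0.0651, 0.2307]
eef_rot: [3.141, 0.001, 1.571]
force: [4.8, 0.1, 6.2]
grip_width: 0.0329
grip_force: 35.0
```

send_rows:
  motion:
    - [[0.09, -0.18, 0], [0, 0, 0], -1]
    - [[0.11, -0.17, 0], [0, 0, 0], -1]

```text
time_s: 15.45
ee_pos: [0.5106, -0.0593, 0.2308]
eef_rot: [3.141, 0.001, 1.571]
force: [3.3, -2.5, 5.7]
grip_width: 0.033
grip_force: 35.0
```

```bash
python3 ang.py 5
```

```text
phi -124.4 r 0.0706 z 0.2308  Ft -4.2 Fr 0.2 Fz 5.7 t=15.45
[[0.12, -0.16], [0.14, -0.15], [0.15, -0.14], [0.16, -0.13], [0.17, -0.11], [0.18, -0.1], [0.19, -0.08], [0.19, -0.06], [0.2, -0.05], [0.2, -0.03], [0.2, -0.01], [0.2, 0.01]]
```

send_rows:
  motion:
    - [[0.12, -0.16, 0], [0, 0, 0], -1]
    - [[0.14, -0.15, 0], [0, 0, 0], -1]

```text
time_s: 15.65
ee_pos: [0.5012, -0.0517, 0.2307]
eef_rot: [3.141, 0.002, 1.57]
force: [2.2, -3.2, 6.2]
grip_width: 0.0336
grip_force: 35.0
```

```bash
python3 ang.py 5|head -1
```

```text
phi -134.2 r 0.0707 z 0.2307  Ft -3.8 Fr 0.7 Fz 6.2 t=15.65
```

send_rows:
  motion:
    - [[0.15, -0.14, 0], [0, 0, 0], -1]
    - [[0.16, -0.13, 0], [0, 0, 0], -1]

```text
time_s: 15.85
ee_pos: [0.4931, -0.0423, 0.2308]
eef_rot: [3.141, 0.002, 1.57]
force: [3.2, -4.2, 7.4]
grip_width: 0.0333
grip_force: 35.0
```

```bash
python3 ang.py 5
```

```text
phi -144.3 r 0.0707 z 0.2308  Ft -5.3 Fr -0.2 Fz 7.4 t=15.85
[[0.17, -0.11], [0.18, -0.1], [0.19, -0.08], [0.19, -0.06], [0.2, -0.05], [0.2, -0.03], [0.2, -0.01], [0.2, 0.01], [0.2, 0.02], [0.2, 0.04], [0.19, 0.06], [0.19, 0.08]]
```

send_rows:
  motion:
    - [[0.17, -0.11, -0.02], [0, 0, 0], -1]

```text
time_s: 15.95
ee_pos: [0.4895, -0.0371, 0.2309]
eef_rot: [-3.141, 0.001, 1.57]
force: [1.5, -2.7, 1.3]
grip_width: 0.0334
grip_force: 35.0
```

```bash
python3 ang.py 5|head -1
```

```text
phi -149.4 r 0.0709 z 0.2309  Ft -3.1 Fr 0.1 Fz 1.3 t=15.95
```

send_rows:
  motion:
    - [[0.18, -0.1, 0], [0, 0, 0], -1]

```text
time_s: 16.05
ee_pos: [0.4866, -0.0315, 0.2309]
eef_rot: [-3.141, 0.001, 1.571]
force: [0.5, -4.0, 2.6]
grip_width: 0.0334
grip_force: 35.0
```

```bash
python3 ang.py 5
```

```text
phi -154.5 r 0.0708 z 0.2309  Ft -3.8 Fr 1.3 Fz 2.6 t=16.05
[[0.19, -0.08], [0.19, -0.06], [0.2, -0.05], [0.2, -0.03], [0.2, -0.01], [0.2, 0.01], [0.2, 0.02], [0.2, 0.04], [0.19, 0.06], [0.19, 0.08], [0.18, 0.09], [0.17, 0.11]]
```

send_rows:
  motion:
    - [[0.19, -0.08, 0], [0, 0, 0], -1]
    - [[0.19, -0.06, 0], [0, 0, 0], -1]

```text
time_s: 16.25
ee_pos: [0.4824, -0.0197, 0.2308]
eef_rot: [-3.14, 0.001, 1.571]
force: [-2.2, -4.9, 4.3]
grip_width: 0.0337
grip_force: 35.0
```

```bash
python3 ang.py 5|head -1
```

```text
phi -164.6 r 0.0707 z 0.2308  Ft -4.2 Fr 3.4 Fz 4.3 t=16.25
```

send_rows:
  motion:
    - [[0.2, -0.05, 0], [0, 0, 0], -1]
    - [[0.2, -0.03, 0], [0, 0, 0], -1]

```text
time_s: 16.45
ee_pos: [0.4802, -0.0075, 0.2308]
eef_rot: [-3.141, 0.0, 1.571]
force: [-1.3, -4.0, 3.2]
grip_width: 0.0331
grip_force: 35.0
```

```bash
python3 ang.py 5
```

```text
phi -174.7 r 0.0706 z 0.2308  Ft -3.9 Fr 1.7 Fz 3.2 t=16.45
[[0.2, -0.01], [0.2, 0.01], [0.2, 0.03], [0.2, 0.04], [0.19, 0.06], [0.19, 0.08], [0.18, 0.09], [0.17, 0.11], [0.16, 0.12], [0.15, 0.14], [0.14, 0.15], [0.12, 0.16]]
```

send_rows:
  motion:
    - [[0.2, -0.01, 0], [0, 0, 0], -1]
    - [[0.2, 0.01, 0], [0, 0, 0], -1]

```text
time_s: 16.65
ee_pos: [0.4803, 0.0046, 0.2308]
eef_rot: [-3.141, 0.0, 1.571]
force: [-3.7, -4.2, 3.9]
grip_width: 0.0333
grip_force: 35.0
```

```bash
python3 ang.py 5|head -1
```

```text
phi 175.4 r 0.0704 z 0.2308  Ft -4.5 Fr 3.3 Fz 3.9 t=16.65
```

send_rows:
  motion:
    - [[0.2, 0.03, 0], [0, 0, 0], -1]
    - [[0.2, 0.04, 0], [0, 0, 0], -1]

```text
time_s: 16.85
ee_pos: [0.4822, 0.0166, 0.2308]
eef_rot: [-3.14, 0.0, 1.571]
force: [-6.0, -5.3, 4.9]
grip_width: 0.0334
grip_force: 35.0
```

```bash
python3 ang.py 5
```

```text
phi 165.6 r 0.0705 z 0.2308  Ft -6.6 Fr 4.5 Fz 4.9 t=16.85
[[0.19, 0.06], [0.19, 0.08], [0.18, 0.09], [0.17, 0.11], [0.16, 0.12], [0.15, 0.14], [0.14, 0.15], [0.13, 0.16], [0.11, 0.17], [0.1, 0.18], [0.08, 0.19], [0.06, 0.19]]
```

send_rows:
  motion:
    - [[0.19, 0.03, -0.02], [0, 0, 0], -1]

```text
time_s: 16.95
ee_pos: [0.4832, 0.0222, 0.231]
eef_rot: [-3.14, 0.0, 1.571]
force: [-1.6, -6.6, -3.0]
grip_width: 0.0334
grip_force: 35.0
```

```bash
python3 ang.py 3
```

```text
phi 161.0 r 0.0712 z 0.2310  Ft -6.7 Fr -0.6 Fz -3.0 t=16.95
[[0.11, 0.04], [0.11, 0.05], [0.11, 0.05], [0.11, 0.06], [0.1, 0.07], [0.1, 0.07], [0.1, 0.08], [0.09, 0.08], [0.09, 0.09], [0.08, 0.09], [0.08, 0.09], [0.07, 0.1]]
```

send_rows:
  motion:
    - [[0.07, 0.03, 0], [0, 0, 0], -1]

```text
time_s: 17.05
ee_pos: [0.484, 0.0244, 0.2309]
eef_rot: [-3.139, 0.0, 1.571]
force: [-4.1, -4.7, 1.2]
grip_width: 0.0336
grip_force: 35.0
```

```bash
python3 ang.py 3
python3 - <<'E'
from station import *
print(get_obs()["joint_vel"].round(3))
E
```

```text
phi 159.1 r 0.0712 z 0.2309  Ft -5.8 Fr 2.2 Fz 1.2 t=17.05
[[0.11, 0.05], [0.11, 0.05], [0.11, 0.06], [0.1, 0.06], [0.1, 0.07], [0.1, 0.07], [0.09, 0.08], [0.09, 0.08], [0.08, 0.09], [0.08, 0.09], [0.07, 0.1], [0.07, 0.1]]
[ 0.036  0.023 -0.027 -0.003  0.004  0.035]
```

send_rows:
  motion:
    - [[0, 0, 0], [0, 0, 0], -1]

```text
time_s: 17.15
ee_pos: [0.4842, 0.0244, 0.2309]
eef_rot: [-3.14, -0.0, 1.571]
force: [-2.6, -3.3, 0.1]
grip_width: 0.0332
grip_force: 35.0
```

```bash
python3 ang.py 3
```

```text
phi 159.0 r 0.0710 z 0.2309  Ft -4.0 Fr 1.3 Fz 0.1 t=17.15
[[0.11, 0.05], [0.11, 0.05], [0.11, 0.06], [0.1, 0.06], [0.1, 0.07], [0.1, 0.07], [0.09, 0.08], [0.09, 0.08], [0.08, 0.09], [0.08, 0.09], [0.07, 0.1], [0.07, 0.1]]
```

send_rows:
  motion:
    - [[0.1, 0.04, 0], [0, 0, 0], -1]
    - [[0.1, 0.04, 0], [0, 0, 0], -1]

```text
time_s: 17.35
ee_pos: [0.4863, 0.0299, 0.231]
eef_rot: [-3.139, 0.001, 1.571]
force: [-5.5, -7.1, 0.9]
grip_width: 0.0335
grip_force: 35.0
```

```bash
python3 ang.py 3
```

```text
phi 154.3 r 0.0712 z 0.2310  Ft -8.8 Fr 1.9 Fz 0.9 t=17.35
[[0.11, 0.06], [0.11, 0.06], [0.1, 0.07], [0.1, 0.07], [0.09, 0.08], [0.09, 0.08], [0.09, 0.09], [0.08, 0.09], [0.08, 0.1], [0.07, 0.1], [0.07, 0.1], [0.06, 0.11]]
```

The push force while moving rose from about 4 N to nearly 9 N over the last 20°, which puts the plate load at roughly 100 N: tight, and well short of crushing. I'll let it rest, take off the side load, open and lift clear.

send_rows:
  motion:
    - [[0, 0, 0], [0, 0, 0], -1]
    - [[-0.02, -0.01, 0], [0, 0, 0], -1]
    - [[0, 0, 0], [0, 0, 0], -1]

```text
time_s: 17.65
ee_pos: [0.4866, 0.0297, 0.2312]
eef_rot: [-3.141, -0.001, 1.571]
force: [-1.3, -1.3, -1.3]
grip_width: 0.0336
grip_force: 35.0
```

```bash
python3 ang.py 3|head -1
```

```text
phi 154.3 r 0.0709 z 0.2312  Ft -1.7 Fr 0.6 Fz -1.3 t=17.65
```

send_rows:
  motion:
    - [[0, 0, 0], [0, 0, 0], 0.2]
    - [[0, 0, 0], [0, 0, 0], 0.6]
    - [[0, 0, 0], [0, 0, 0], 1]
    - [[0, 0, 0], [0, 0, 0], 1]
    - [[0, 0, 0], [0, 0, 0], 1]
    - [[0, 0, 0], [0, 0, 0], 1]

```text
time_s: 18.25
ee_pos: [0.4867, 0.0293, 0.2316]
eef_rot: [3.142, -0.0, 1.571]
force: [0.1, 0.7, 0.3]
grip_width: 0.0776
grip_force: 0.0
```

Open and clear of the handle. Lifting, then moving aside for a look.

send_rows:
  motion:
    - [[0, 0, 0], [0, 0, 0], 1]
    - [[0, 0, -0.3], [0, 0, 0], 1]
    - [[0, 0, -0.6], [0, 0, 0], 1]
    - [[0, 0, -0.8], [0, 0, 0], 1]
    - [[0, 0, -0.9], [0, 0, 0], 1]
    - [[0, 0, -0.9], [0, 0, 0], 1]
    - [[0, 0, -0.9], [0, 0, 0], 1]
    - [[0.8, -0.3, -0.3], [0, 0, 0], 1]
    - [[1, -0.3, 0], [0, 0, 0], 1]
    - [[1, -0.3, 0], [0, 0, 0], 1]
    - [[1, -0.3, 0], [0, 0, 0], 1]
    - [[1, 0, 0], [0, 0, 0], 1]

```text
time_s: 19.45
ee_pos: [0.4498, 0.1745, 0.3738]
eef_rot: [3.14, -0.0, 1.571]
force: [-0.1, 0.2, -0.8]
grip_width: 0.0939
grip_force: 0.0
```

send_rows:
  motion:
    - [[1, 0, 0], [0, 0, 0], 1]
    - [[1, 0, 0], [0, 0, 0], 1]
    - [[1, 0, 0], [0, 0, 0], 1]
    - [[1, 0, 0], [0, 0, 0], 1]
    - [[0.5, 0, 0], [0, 0, 0], 1]
    - [[0, 0, 0], [0, 0, 0], 1]
    - [[0, 0, 0], [0, 0, 0], 1]

```text
time_s: 20.15
ee_pos: [0.4508, 0.3076, 0.3728]
eef_rot: [3.141, 0.0, 1.571]
force: [0.3, 0.8, -0.3]
grip_width: 0.0945
grip_force: 0.0
```

```bash
python3 look.py pics/l2.png
```

```text
20.15 [0.4508 0.3076 0.3728] [ 0.3  0.8 -0.3] 0.09448128647596485
scene red 407 [0.4933 0.0163 0.2408] [0.4713 0.0055 0.1894] [0.5043 0.0395 0.281 ]
```

View pics/l2.png

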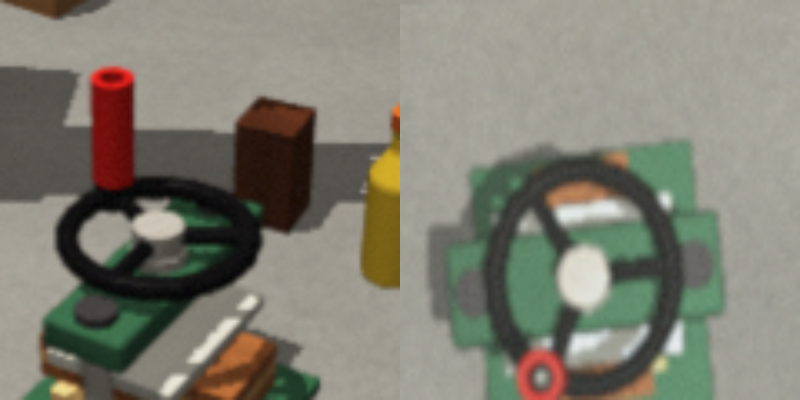

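The handle is upright and fully home: scene crop (112,130), z 0.189 to 0.281. The plate sits on the block, and the offcut and bottle have not moved. The arm is clear, so I'm handing in.

```bash
python3 -c "
from station import *
print(hand_in())"
```

```text
the job is handed in; nothing more can be done
None
```

The job is handed in at about 20 s: the red handle is fully home on its pin, the wheel is wound about 1.5 turns clockwise, and the gripper has let go and is clear. I estimate the plate grips the block with about 100 N, judged from the push force at the handle (the last reading, 8.8 N, is slightly above the 6 to 8 N band).

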